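Sort loose clamping hardware into sample-marked trays

ROBOT

A 6-joint arm with a two-finger parallel gripper is mounted at the origin on the work surface; the furniture and walls round the work are solid. World frame = base frame: x ahead of the robot, y to its left, z up, the work surface at z = 0. Lengths are in mm, angles in rad, forces in N, time in s.
With the tool pointing down it reaches from about 350 to 975 mm from the base axis. Payload 7.1 kg.
Tool frame: the origin (TCP) lies midway between the tips of the shut fingers; the grasp point (between the pads) lies ctrl.grip_point_offset behind it (ctrl.grip_point_offset is the distance from the TCP to the grasp point, in mm); z points along the fingers, y is the line along which they close (so a half turn about z gives the same grasp; the last joint's range is limited). The gripper opens to 88 mm and grips with 3 to 60 N. Pads are 20 mm wide; open, the fingers measure 115 mm over their backs; the gripper's body (75 mm by 178 mm) begins 61 mm behind the grasp point.
Start: joints at [-1.275, 0.423, 1.63, -0, 1.089, -0.019], TCP at [193.534, -594.264, 222.675] pointing down, gripper open.
Joint ranges: [-3, 3], [-0.9, 2.11], [0.09, 2.58], [-1.31, 4.45], [0.11, 2.69], [-2.54, 2.54]. Speed limits (rad/s): [2.39, 2.39, 3.01, 3.14, 3.14, 3.14].

INTERFACE

Orientations are given as a rotation vector (axis times angle).
In Python, from workcell import ctrl, get_image, close_job, finder gives the robot as it stands.
- The arm moves only by the tool servo_tool, never from a script. Its argument "deltas" is a list of rows, each a list of 2 entries, a list of its own where there are three numbers: the shift along the tool's x, y, z in mm, then the turn, a rotation vector about the tool's x, y, z in rad. A call has 1 to 5 rows; each row is the pose to reach, as a shift and turn from the pose commanded when the call began, along the tool's axes at that moment; what a row does not reach only later rows make up. A row lasts 1/12 s, in which the tool goes at most 41.7 mm and 7.16 degrees, less where a joint would pass 70% of its speed; a pose out of reach is approached as far as the arm can. A call with a gripper value outside its range is refused whole. "grip" is the closure, from -1 (fully open) to 1 (shut), so that 0 is half open, set as the call begins (left out, the last holds). The fingers move at their own pace and stop on an object; the grip force is fixed at half the most. Time passes only in rows, so rows that repeat a pose let the fingers close. It gives the time, the measured TCP pose, the force, the opening and the grip force at its end, in the units of the state.
- ctrl.get_obs(): the state, without advancing time (a new reading comes with each control period).
- get_image(name): name is "side" or "top" or "wrist"; returns a dict with "frame" (400x640x3 uint8, blue, green, red), "depth" (400x640 float32, mm along the optical axis (not along the pixel's ray), 0 where there is no reading), "K" (3x3 intrinsics, pixels), "pose" (4x4, takes a point from camera to world coordinates). Camera axes: x right, y down, z forward; pixel columns grow to the right and rows downward; lengths in mm; the calibration is good to about 2 mm. The wrist camera is an equidistant fisheye: a pixel r from the principal point sees the ray r / f radians off the axis. A picture is of the moment at which its call begins.
- close_job(): hands the job in; it is judged then, once.
Trained networks look in a picture, given as the dict that the camera call returned (one of the last four; its "shot" number tells which), for a name from the list of things; names that differ only in an ending like _2 or _b are one class to them, and where a whole thing is asked for, a point or a joint stands for the part that bears it (a point fixed in the world has none). Each returns a list of dicts, best first, with "score" (0 to 1); they miss things now and then, are a little off and sometimes report something else, mostly with a low value. They report only what shows in the picture. A call takes as long as a camera call.
- finder.search_frame(query, picture): "rect" ([centre column, centre row, width, height] as shares, 0 to 1, of the picture: columns of its width, rows of its height, round what is visible of it).
- finder.silhouettes(query, picture): "mask" (400x640 bool, what is visible of it) and "rect" ([centre column, centre row, width, height] as shares, 0 to 1, of the picture: columns of its width, rows of its height, round what is visible of it).
The state is a dict: "t": time; "qpos": joint angles; "qvel": joint speeds; "joint_torque": joint torques, N m; "ee_pos": TCP position; "orientation": TCP orientation; "ft_force": force on the tool from outside, world axes, zero at the start; "moment": the same for the moment, N m; "width": finger opening in mm; "grasp_force": force on a finger pad.
Only numpy, scipy, OpenCV 4.12 (cv2) and the standard library are available. Lean on these libraries where they do the work, as an engineer would, in place of code of your own. Each camera call takes 0.05 s, during which the arm holds its last target. There are 200 camera calls.

TASK

Sort the five loose clamping parts (two T-slot nuts, two hex bolts, one star knob) into the three metal trays, each into the tray whose front ledge carries a fixed sample of the same kind. Leave every part inside its tray on the floor of the tray, the same way up as it stands now: nuts lying flat, bolts and knob upright on their heads, none tipped over. Do not disturb the wax tin or the tape measure.

Things in the scene. Friction and masses are not known exactly. Their poses are not given: they have to be found in the camera images.
- tray_nut: fixed shallow bare-metal tray, outside 108 mm along own x, 130 mm along y; walls 4 mm, rim 22 mm high, inner floor 3 mm above the table. Origin: under the rectangle's middle, at table height. On its front (-x) a plywood ledge 6 mm high carries a fixed sample 81 mm from the origin: a T-slot nut, like the loose ones (18 mm to its top).
- tray_bolt: fixed shallow bare-metal tray, outside 108 mm along own x, 130 mm along y; walls 4 mm, rim 22 mm high, inner floor 3 mm above the table. Origin: under the rectangle's middle, at table height. On its front (-x) a plywood ledge 6 mm high carries a fixed sample 81 mm from the origin: a hex bolt standing on its head, like the loose ones (58 mm to its top).
- tray_knob: fixed shallow bare-metal tray, outside 108 mm along own x, 130 mm along y; walls 4 mm, rim 22 mm high, inner floor 3 mm above the table. Origin: under the rectangle's middle, at table height. On its front (-x) a plywood ledge 6 mm high carries a fixed sample 81 mm from the origin: a black star knob standing stud up, like the loose one (58 mm to its top).
- nut_a: loose steel T-slot nut, 22 x 22 mm, 12 mm high: a broad block with narrower raised middle and a hole, lying flat, hole up. Origin: centre of its underside. The raised middle runs along own x, so the end faces facing own x are 12 mm high, the side faces facing own y only about 6 mm. About 30 g
- nut_b: loose steel T-slot nut, 22 x 22 mm, 12 mm high: a broad block with narrower raised middle and a hole, lying flat, hole up. Origin: centre of its underside. The raised middle runs along own x, so the end faces facing own x are 12 mm high, the side faces facing own y only about 6 mm. About 30 g
- bolt_a: loose bright-steel hex bolt standing on its head, shank up: head 17 mm across flats, 7 mm high; shank 10 mm thick; 52 mm tall in all. Origin: centre of its underside (the head), z along the shank. About 40 g. Grip the shank
- bolt_b: loose bright-steel hex bolt standing on its head, shank up: head 17 mm across flats, 7 mm high; shank 10 mm thick; 52 mm tall in all. Origin: centre of its underside (the head), z along the shank. About 40 g. Grip the shank
- knob: loose black star knob standing on its face, steel stud up: star 47 mm across, 13 mm high; round hub 24 mm thick up to 21 mm; stud 8 mm thick up to 52 mm. Origin: centre of its underside, z along the stud (stud axis within 1 mm of it). About 45 g. Grip the stud
- wax_tin: bystander: round green tin with lid, 66 mm across, 49 mm high, loose. Origin: centre of its underside
- tape_measure: bystander: yellow and black tape measure standing upright, 34 x 86 mm and 68 mm high, long side along its own y, loose. Origin: centre of its underside

How it is judged:
By the outcome, as a careful person would: the job done as asked, in the order asked, and still so for the second after the job is handed in, with the robot touching nothing.
It also fails if it takes over 128 s, if anything falls off the work surface, if the arm or the gripper's body presses on something with over 40 N, if the wrist force passes 120 N, or if a joint passes its speed limit or range.

## Working session

There is one attempt and no reset: what is moved stays moved. The work goes in short steps, Python scripts to look and compute and a tool call to move; the robot and the scene stay as the last step left them, time stands still between calls to the robot, and variables do not carry over. Pictures are saved under pics/ and viewed, at most 14 in all, crops included, and the job is handed in when it is done.

Besides the shell and the picture viewer there is one more tool, called after "Emit:" as name([rows], argument=value, ...), one row to a line, values as JSON. servo_tool: Moves the arm, as the interface text tells. Its arguments: {"type":"object","properties":{"deltas":{"type":"array","items":{"type":"array"}},"grip":{"type":"number"}},"required":["deltas"]}

```bash
ls; mkdir -p pics; python3 - <<'E'
from workcell import ctrl, get_image, finder
import cv2, numpy as np
o=ctrl.get_obs(); print(o['t'],o['ee_pos'],o['orientation'],o['width'],ctrl.grip_point_offset)
for n in ['top','side']:
    p=get_image(n); cv2.imwrite(f'pics/{n}0.png',p['frame']); print(n,p['K'].tolist(),np.round(p['pose'],3).tolist())
    for q in ['tray_nut','tray_bolt','tray_knob','nut_a','bolt_a','knob','wax_tin','tape_measure']:
        print(q,[(round(d['score'],2),np.round(np.array(d['rect'])*[640,400,640,400]).astype(int).tolist()) for d in finder.search_frame(q,p)][:5])
E
```

```text
pics
0.0 [ 193.36356005 -593.74066432  221.90251447] [-3.10123362e+00 -4.92180084e-01  3.25363991e-04] 88.00116252708409 18.700000000000003
top [[390.8595454733737, 0.0, 327.0820600208155], [0.0, 390.8595454733737, 191.12703786711256], [0.0, 0.0, 1.0]] [[-0.018, -0.996, 0.088, 447.223], [-1.0, 0.017, -0.006, 17.869], [0.005, -0.088, -0.996, 1074.223], [0.0, 0.0, 0.0, 1.0]]
tray_nut [(0.81, [393, 169, 52, 63])]
tray_bolt [(0.61, [332, 168, 47, 64])]
tray_knob [(0.69, [269, 170, 51, 59])]
nut_a [(0.37, [363, 233, 11, 8])]
bolt_a []
knob []
wax_tin [(0.59, [363, 233, 12, 7]), (0.57, [202, 226, 28, 26])]
tape_measure [(0.68, [438, 172, 33, 13])]
side [[389.34305388360144, 0.0, 317.4471814287915], [0.0, 389.34305388360144, 201.73588548666427], [0.0, 0.0, 1.0]] [[0.953, -0.159, 0.258, 304.011], [-0.302, -0.563, 0.769, -652.804], [0.023, -0.811, -0.585, 569.835], [0.0, 0.0, 0.0, 1.0]]
tray_nut [(0.67, [385, 272, 95, 60])]
tray_bolt [(0.67, [354, 220, 84, 47])]
tray_knob [(0.71, [332, 178, 67, 35])]
nut_a []
bolt_a [(0.62, [268, 190, 7, 22])]
knob [(0.73, [311, 296, 29, 32]), (0.26, [261, 151, 21, 28])]
wax_tin [(0.58, [258, 150, 20, 26])]
tape_measure [(0.72, [386, 271, 90, 61]), (0.63, [402, 318, 37, 59])]
```

```bash
python3 - <<'E'
import cv2
a=cv2.imread('pics/top0.png')[110:310,160:480]; cv2.imwrite('pics/topc.png',cv2.resize(a,(800,500),interpolation=cv2.INTER_CUBIC))
a=cv2.imread('pics/side0.png')[100:380,180:500]; cv2.imwrite('pics/sidec.png',cv2.resize(a,(640,560),interpolation=cv2.INTER_CUBIC))
E
```

```text
(no output)
```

View pics/topc.png

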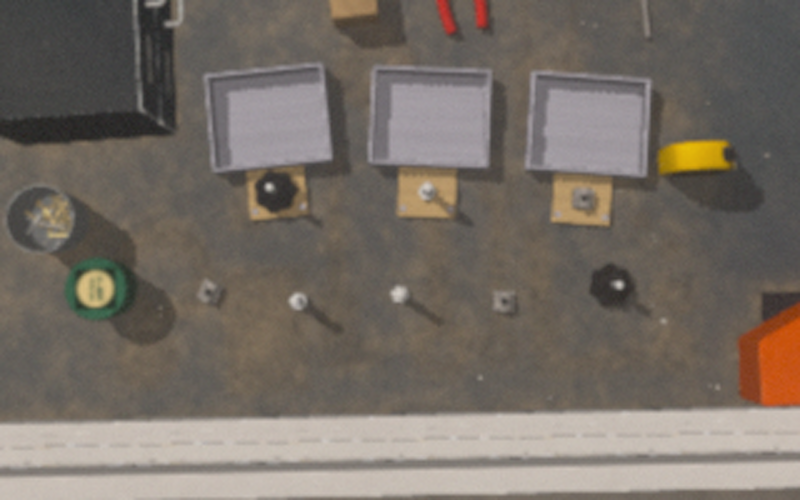

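View pics/sidec.png

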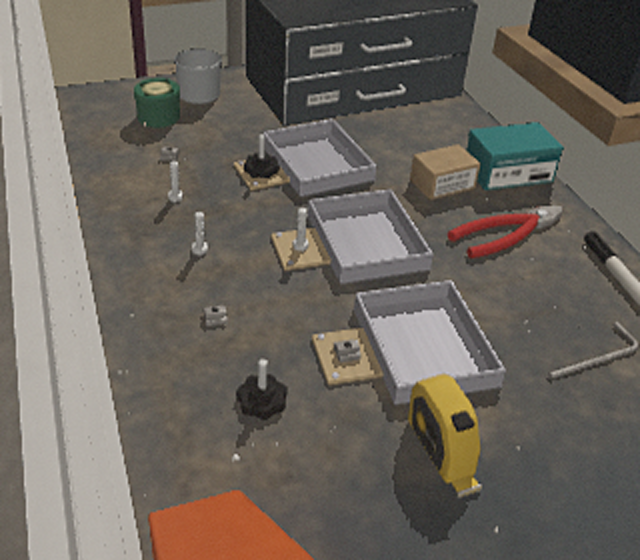

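The top view shows, in raw pixels from left to right: nut (244,227), bolt (280,230), bolt (320,228), nut (362,230) and knob (404,224). The knob tray is at (267,157), bolt tray at (332,157) and nut tray at (396,160), with the samples on the ledges below them. The wax tin is far left, beside a nut. The tape measure is right of the nut tray. A white rail runs along the bottom and an orange box sits at lower right.

```bash
cat > h.py <<'E'
from workcell import ctrl, get_image, finder
import cv2, numpy as np
from scipy.spatial.transform import Rotation as R
def ray(p,u,v,fish=False):
    K=p['K']; a=(u-K[0,2])/K[0,0]; b=(v-K[1,2])/K[1,1]
    if fish:
        r=np.hypot(a,b); s=np.sinc(r/np.pi); d=np.array([a*s,b*s,np.cos(r)])
    else: d=np.array([a,b,1.])
    return p['pose'][:3,:3]@d
def at_z(p,u,v,z,fish=False):
    d=ray(p,u,v,fish); c=p['pose'][:3,3]; return c+d*(z-c[2])/d[2]
def proj_fish(p,P):
    q=p['pose'][:3,:3].T@(np.atleast_2d(P)-p['pose'][:3,3]).T; rho=np.hypot(q[0],q[1]); th=np.arctan2(rho,q[2])
    K=p['K']; return np.c_[K[0,2]+K[0,0]*th*q[0]/rho,K[1,2]+K[1,1]*th*q[1]/rho]
def cloud(p):
    v,u=np.mgrid[:400,:640]; K=p['K']; d=p['depth']
    c=np.stack([(u-K[0,2])/K[0,0]*d,(v-K[1,2])/K[1,1]*d,d],-1)
    return c@p['pose'][:3,:3].T+p['pose'][:3,3]
def to_tool(x,y,z,yaw=None):
    """shift in tool axes from measured pose to world TCP x,y,z"""
    o=ctrl.get_obs(); r=R.from_rotvec(o['orientation'])
    return r.inv().apply(np.array([x,y,z])-o['ee_pos'])
E
python3 - <<'E'
from h import *
p=get_image('top'); c=cloud(p); z=c[...,2]
for n,u,v,h in [('nutL',243.6,226.8,12),('bolt1',279.6,230.4,52),('bolt2',320,228,52),('nutR',361.6,230.4,12),('knob',407,224,52),('trayK',267,157,3),('trayB',332,157,3),('trayN',396,160,3)]:
    print(n,at_z(p,u,v,h).round(0))
for n,u,v in [('rail',320,290),('rail2',320,305),('cup',176,197),('tin',199,225),('orange',480,255),('tape',438,172),('drawer',180,140)]:
    print(n,c[v,u].round(0))
# rims: points 15..30mm high
for n,s in [('K',np.s_[130:185,238:296]),('B',np.s_[130:185,305:360]),('N',np.s_[130:185,368:424])]:
    q=c[s].reshape(-1,3); q=q[(q[:,2]>14)&(q[:,2]<28)]
    print(n,len(q),cv2.minAreaRect(q[:,:2].astype(np.float32)))
q=c[s:=np.s_[210:245,170:430]]; m=(q[...,2]>7).astype(np.uint8)
nn,l,st,ce=cv2.connectedComponentsWithStats(m)
for i in range(1,nn):
    if st[i,4]>3: print(st[i],q[l==i].mean(0).round(0),q[l==i][:,2].max())
w=get_image('wrist'); print(w['K'],w['pose'].round(3)); o=ctrl.get_obs(); print(R.from_rotvec(o['orientation']).as_matrix().round(3))
E
```

```text
nutL [448. 238.  12.]
bolt1 [437. 137.  52.]
bolt2 [441.  31.  52.]
nutR [432. -81.  12.]
knob [ 448. -196.   52.]
trayK [639. 176.   3.]
trayB [636.  -4.   3.]
trayN [ 625. -182.    3.]
rail [280.  34.  34.]
rail2 [252.  34.  86.]
cup [530. 410.  42.]
tin [455. 347.  48.]
orange [ 366. -373.   76.]
tape [ 581. -278.   67.]
drawer [657. 361. 152.]
K 406 ((625.4383544921875, 171.20538330078125), (131.06983947753906, 130.96478271484375), 4.789298057556152)
B 329 ((634.0130615234375, -4.300537109375), (130.5253448486328, 108.75530242919922), 86.54439544677734)
N 338 ((623.3185424804688, -177.49563598632812), (131.99176025390625, 108.79591369628906), 84.79647827148438)
[ 0  0 18  2 22] [494. 403.  46.] 64.0562277005215
[ 16   3  29  26 570] [453. 343.  53.] 1074.2232606172975
[226   6  18  17 217] [ 447. -193.   31.] 1074.2232606172975
[70 12  9 10 44] [448. 229.  60.] 1074.2232606172975
[147  15   7   6  25] [442.  32.  31.] 53.97802194151893
[188  17   8   8  50] [432. -81.  11.] 15.923356397766838
[106  18   6   6  29] [437. 137.  68.] 1074.2232606172975
[[309.70691629   0.         321.7611938 ]
 [  0.         309.70691629 196.52756843]
 [  0.           0.           1.        ]] [[ 3.09000e-01 -9.14000e-01 -2.63000e-01  2.64949e+02]
 [-9.51000e-01 -2.97000e-01 -8.50000e-02 -5.71631e+02]
 [-1.00000e-03  2.76000e-01 -9.61000e-01  3.85059e+02]
 [ 0.00000e+00  0.00000e+00  0.00000e+00  1.00000e+00]]
[[ 0.951  0.31  -0.   ]
 [ 0.31  -0.951  0.   ]
 [ 0.    -0.    -1.   ]]
```

```bash
python3 - <<'E'
from h import *
for n in ['top','side']:
    p=get_image(n); c=cloud(p); f=p['frame'].astype(int); ok=p['depth']>0
    q=c[ok&(f[...,2]>180)&(f[...,1]<130)&(f[...,0]<60)&(c[...,0]<500)]
    print('orange',n,len(q),np.percentile(q,[2,50,98],axis=0).round(0).tolist())
    q=c[ok&(c[...,2]>60)&(c[...,1]>150)&(c[...,0]>560)&(c[...,0]<800)&(c[...,2]<170)]
    print('drawer',n,len(q),np.percentile(q,[1,2,5,50],axis=0).round(0).tolist())
p=get_image('top'); c=cloud(p)
for n,s in [('K',np.s_[130:180,240:294]),('B',np.s_[130:180,305:360]),('N',np.s_[130:182,368:424])]:
    q=c[s].reshape(-1,3); q=q[(q[:,2]>16)&(q[:,2]<27)&(q[:,0]>570)]
    a=q[:,:2]; print(n,np.percentile(a,[1,99],axis=0).round(0).tolist())
E
```

```text
orange top 10627 [[294.0, -784.0, -784.0], [402.0, -560.0, 78.0], [495.0, 1375.0, 82.0]]
drawer top 6458 [[614.0, 275.0, 65.0], [615.0, 276.0, 71.0], [618.0, 278.0, 86.0], [701.0, 356.0, 150.0]]
orange side 42 [[331.0, -423.0, 77.0], [401.0, -359.0, 79.0], [435.0, -333.0, 80.0]]
drawer side 3691 [[570.0, 269.0, 61.0], [582.0, 275.0, 63.0], [616.0, 276.0, 67.0], [687.0, 299.0, 131.0]]
K [[576.0, 105.0], [693.0, 240.0]]
B [[577.0, -70.0], [690.0, 62.0]]
N [[571.0, -245.0], [681.0, -109.0]]
```

Emit:
servo_tool([
  [[180, -150, 0], [0, 0, 0.31]],
  [[180, -150, 0], [0, 0, 0.31]],
  [[180, -150, 0], [0, 0, 0.31]],
  [[180, -150, 0], [0, 0, 0.31]],
  [[180, -150, 0], [0, 0, 0.31]],
])

```text
t: 1.57
ee_pos: [305.0, -416.3, 222.8]
orientation: [3.141, 0.006, 0.0]
ft_force: [0.6, -0.5, 0.1]
width: 87.9
grasp_force: 0.0
```

Emit:
servo_tool([
  [[100, -200, 0], [0, 0, 0]],
  [[100, -200, 0], [0, 0, 0]],
  [[100, -200, 0], [0, 0, 0]],
  [[100, -200, 0], [0, 0, 0]],
  [[100, -200, 0], [0, 0, 0]],
], grip=0.3)

```text
t: 1.98
ee_pos: [397.3, -229.3, 223.0]
orientation: [3.141, 0.007, 0.001]
ft_force: [0.6, 0.3, -0.1]
width: 58.0
grasp_force: 0.0
```

Emit:
servo_tool([
  [[0, -35, 60], [0, 0, 0]],
  [[0, -35, 80], [0, 0, 0]],
  [[0, -35, 80], [0, 0, 0]],
  [[0, -35, 80], [0, 0, 0]],
])

```text
t: 2.32
ee_pos: [395.1, -194.9, 141.4]
orientation: [-3.139, -0.01, 0.007]
ft_force: [0.5, -0.5, 0.2]
width: 32.4
grasp_force: 0.0
```

```bash
cat >> h.py <<'E'
def look(tag,qs,view=True):
    p=get_image('wrist'); o=ctrl.get_obs(); print(o['t'],o['ee_pos'].round(1),o['orientation'].round(3))
    f=p['frame']; 
    for q,z in qs:
        for d in finder.silhouettes(q,p)[:4]:
            m=d['mask']; v,u=np.nonzero(m)
            if len(u)==0: continue
            pts=np.array([at_z(p,a,b,z,True) for a,b in zip(u[::3],v[::3])])
            print(q,round(d['score'],2),'px',u.mean().round(0),v.mean().round(0),len(u),'xy@%d'%z,pts.mean(0).round(1)[:2],cv2.minAreaRect(pts[:,:2].astype(np.float32)))
    if view: cv2.imwrite(f'pics/{tag}.png',f)
    return p
E
python3 - <<'E'
from h import *
look('w1',[('knob',13),('nut_a',12),('bolt_a',7)])
E
```

```text
2.3667 [ 396.5 -196.3  142.9] [-3.141e+00 -9.000e-03  2.000e-03]
knob 0.65 px 325.0 131.0 1742 xy@13 [ 450.  -197.7] ((448.96221923828125, -198.01425170898438), (43.44736099243164, 45.62554168701172), 27.09148597717285)
nut_a 0.87 px 209.0 148.0 496 xy@12 [435.3 -83.2] ((434.9976806640625, -83.03462219238281), (23.674217224121094, 23.069971084594727), 82.44507598876953)
nut_a 0.74 px 21.0 150.0 176 xy@12 [450.5 229.7] ((449.9747314453125, 229.19410705566406), (28.50347137451172, 24.941967010498047), 73.40809631347656)
bolt_a 0.77 px 112.0 146.0 348 xy@7 [442.9  44.8] ((444.2556457519531, 48.43934631347656), (56.588722229003906, 16.12013053894043), 88.8069076538086)
bolt_a 0.75 px 50.0 156.0 326 xy@7 [437.2 164.1] ((438.0876159667969, 168.5352783203125), (17.286893844604492, 80.22360229492188), 2.484055757522583)
bolt_a 0.23 px 21.0 150.0 189 xy@7 [450.5 237.1] ((448.7919616699219, 237.32394409179688), (27.582460403442383, 29.685104370117188), 57.243812561035156)
```

View pics/w1.png

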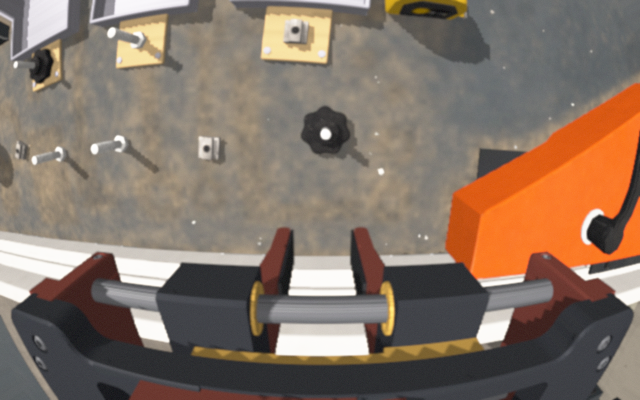

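The wrist view shows the knob at (325,131) with its stud tip at (325,134). A nut is at (209,148), the bolt heads are at about (122,143) and (62,154), and the far nut is at (21,150). The networks agree with what I see.

```bash
python3 - <<'E'
from h import *
p=get_image('wrist')
for n,u,v,z in [('stud',325,134,52),('b2 head',122,143,5),('b2 tip',97,148,52),('b1 head',61,154,5),('b1 tip',36,159,52),('nutR',209,148,12)]: print(n,at_z(p,u,v,z,True).round(1))
g=cv2.cvtColor(p['frame'],cv2.COLOR_BGR2GRAY)[120:150,312:340]
m=(g>150); v,u=np.nonzero(m); print(u.mean()+312,v.mean()+120,at_z(p,u.mean()+312,v.mean()+120,52,True))
E
```

```text
stud [ 453.3 -201.1   52. ]
b2 head [449.   27.4   5. ]
b2 tip [450.   26.7  52. ]
b1 head [442.9 138.4   5. ]
b1 tip [445.  137.3  52. ]
nutR [438.7 -86.   12. ]
320.69 137.6 [ 450.3384546  -197.56875836   52.        ]
```

Emit:
servo_tool([
  [[30, 0, 30], [0, 0, 0]],
  [[54, 1, 60], [0, 0, 0]],
  [[54, 1, 60], [0, 0, 0]],
  [[54, 1, 60], [0, 0, 0]],
])

```text
t: 2.9
ee_pos: [450.6, -197.3, 81.7]
orientation: [-3.141, -0.007, 0.003]
ft_force: [-0.6, 0.4, 0.1]
width: 30.8
grasp_force: 0.0
```

```bash
python3 - <<'E'
from h import *
p=look('w2',[('knob',13)])
print(to_tool(450,-197.6,25).round(1))
a=p['frame'][100:400,160:480]; cv2.imwrite('pics/w2.png',cv2.resize(a,(640,600)))
E
```

```text
2.95 [ 450.5 -197.4   82.9] [-3.141e+00 -7.000e-03  1.000e-03]
knob 0.86 px 321.0 205.0 2373 xy@13 [ 451.8 -197.5] ((450.75885009765625, -196.70176696777344), (45.79909896850586, 43.808956146240234), 21.525571823120117)
knob 0.53 px 1.0 201.0 52 xy@13 [451.  210.5] ((448.0811462402344, 211.80874633789062), (8.225712776184082, 24.11870002746582), 63.79414749145508)
[-0.5  0.1 58.8]
```

View pics/w2.png

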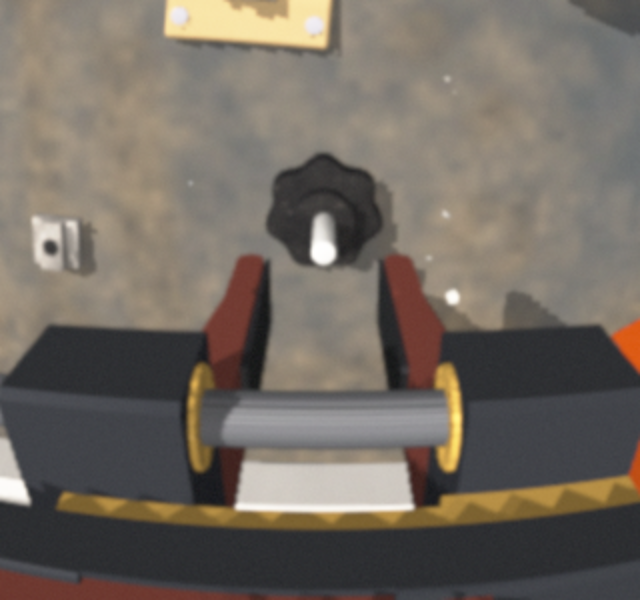

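The stud tip, at (322,245) in the crop, sits midway between the fingers. Next I descend, close and lift a little.

Emit:
servo_tool([
  [[0, 0, 25], [0, 0, 0]],
  [[0, 0, 45], [0, 0, 0]],
  [[0, 0, 57], [0, 0, 0]],
  [[0, 0, 57], [0, 0, 0]],
  [[0, 0, 57], [0, 0, 0]],
])

```text
t: 3.42
ee_pos: [450.6, -197.4, 27.2]
orientation: [3.141, 0.006, 0.002]
ft_force: [0.5, -0.6, 0.1]
width: 30.3
grasp_force: 0.0
```

Emit:
servo_tool([
  [[0, 0, 0], [0, 0, 0]],
  [[0, 0, 0], [0, 0, 0]],
  [[0, 0, 0], [0, 0, 0]],
  [[0, 0, 0], [0, 0, 0]],
  [[0, 0, 0], [0, 0, 0]],
], grip=1)

```text
t: 3.83
ee_pos: [451.0, -197.1, 26.5]
orientation: [3.141, 0.008, 0.002]
ft_force: [-1.4, -0.0, 8.8]
width: 7.2
grasp_force: 30.0
```

Emit:
servo_tool([
  [[0, 0, -15], [0, 0, 0]],
  [[0, 0, -40], [0, 0, 0]],
  [[0, 0, -70], [0, 0, 0]],
  [[0, 0, -70], [0, 0, 0]],
])

```text
t: 4.17
ee_pos: [453.1, -198.0, 99.8]
orientation: [3.139, 0.008, 0.01]
ft_force: [0.9, 0.0, -0.5]
width: 7.2
grasp_force: 30.0
```

Emit:
servo_tool([
  [[5, -15, -15], [0, 0, 0]],
  [[20, -45, -20], [0, 0, 0]],
  [[38, -82, -20], [0, 0, 0]],
  [[56, -119, -20], [0, 0, 0]],
  [[74, -156, -20], [0, 0, 0]],
])

```text
t: 4.58
ee_pos: [524.1, -39.0, 115.5]
orientation: [3.142, 0.006, 0.0]
ft_force: [0.3, -0.1, -0.7]
width: 7.4
grasp_force: 30.0
```

Emit:
servo_tool([
  [[18, -37, 0], [0, 0, 0]],
  [[36, -74, 0], [0, 0, 0]],
  [[54, -111, 0], [0, 0, 0]],
  [[72, -148, 0], [0, 0, 0]],
  [[85, -172, 0], [0, 0, 0]],
])

```text
t: 5.0
ee_pos: [608.9, 135.5, 115.2]
orientation: [-3.141, -0.01, -0.001]
ft_force: [0.6, -0.0, -0.2]
width: 7.0
grasp_force: 30.0
```

Emit:
servo_tool([
  [[10, -15, 0], [0, 0, 0]],
  [[20, -28, 0], [0, 0, 0]],
  [[20, -28, 0], [0, 0, 0]],
  [[20, -28, 0], [0, 0, 0]],
])

```text
t: 5.33
ee_pos: [627.4, 160.4, 114.7]
orientation: [3.141, 0.01, -0.002]
ft_force: [-0.0, -0.4, -0.5]
width: 7.0
grasp_force: 30.0
```

```bash
python3 - <<'E'
from h import *
p=look('w3',[('knob',20),('tray_knob',22)])
print(to_tool(632,162,31).round(1),ctrl.get_obs()['width'])
E
```

```text
5.3833 [626.9 159.7 114.8] [ 3.141e+00  8.000e-03 -3.000e-03]
knob 0.57 px 321.0 227.0 2716 xy@20 [599.9 160.1] ((596.4432983398438, 159.52468872070312), (65.08866119384766, 66.50054931640625), 46.526336669921875)
knob 0.54 px 499.0 334.0 188 xy@20 [450.2 -63.1] ((449.4825134277344, -62.90504455566406), (20.497507095336914, 29.225126266479492), 84.05499267578125)
knob 0.23 px 588.0 204.0 7111 xy@20 [ 620.2 -158.9] ((604.3109130859375, -167.2157745361328), (157.58421325683594, 152.96383666992188), 85.02787017822266)
tray_knob 0.8 px 306.0 176.0 16046 xy@22 [646.3 173.5] ((613.0459594726562, 170.31613159179688), (162.19334411621094, 131.12265014648438), 4.86318826675415)
[ 5.2 -3.  84.2] 7.3948908705021426
```

View pics/w3.png

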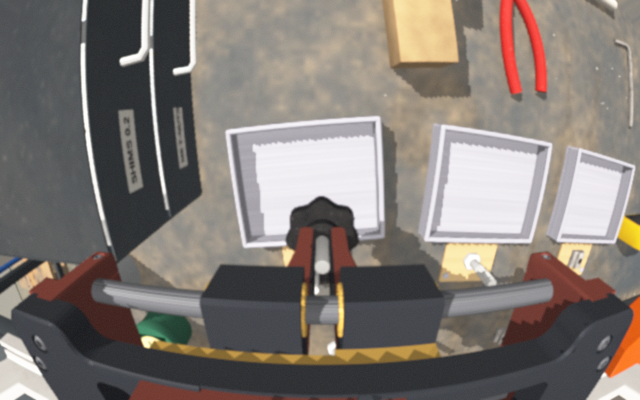

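The knob hangs upright over the knob tray, at (320,220), with the tray rim around it. Lowering it in stages.

Emit:
servo_tool([
  [[5, -3, 20], [0, 0, 0]],
  [[5, -3, 45], [0, 0, 0]],
  [[5, -3, 65], [0, 0, 0]],
  [[5, -3, 78], [0, 0, 0]],
  [[5, -3, 84], [0, 0, 0]],
])

```text
t: 5.9
ee_pos: [631.2, 161.8, 29.7]
orientation: [3.141, 0.006, -0.005]
ft_force: [-0.1, -0.8, -0.3]
width: 7.4
grasp_force: 30.0
```

Emit:
servo_tool([
  [[0, 0, 0], [0, 0, 0]],
  [[0, 0, 0.5], [0, 0, 0]],
  [[0, 0, 1], [0, 0, 0]],
  [[0, 0, 1], [0, 0, 0]],
])

```text
t: 6.23
ee_pos: [633.5, 163.1, 31.7]
orientation: [-3.141, -0.007, -0.003]
ft_force: [0.3, -0.2, 0.1]
width: 7.5
grasp_force: 30.0
```

Emit:
servo_tool([
  [[0, 0, 0.5], [0, 0, 0]],
  [[0, 0, 1], [0, 0, 0]],
  [[0, 0, 1], [0, 0, 0]],
])

```text
t: 6.48
ee_pos: [632.9, 163.1, 30.0]
orientation: [-3.141, -0.008, -0.001]
ft_force: [0.3, 0.1, 0.5]
width: 7.5
grasp_force: 30.0
```

```bash
python3 - <<'E'
from h import *
o=ctrl.get_obs(); print(o['ee_pos'],o['ft_force'])
E
```

```text
[632.93216323 163.1050483   29.98931916] [0.26640159 0.05200926 0.48724141]
```

Emit:
servo_tool([
  [[0, 0, 0.5], [0, 0, 0]],
  [[0, 0, 1], [0, 0, 0]],
  [[0, 0, 1], [0, 0, 0]],
])

```text
t: 6.73
ee_pos: [633.1, 163.1, 29.1]
orientation: [-3.141, -0.007, -0.001]
ft_force: [-0.1, -0.3, 3.7]
width: 7.2
grasp_force: 30.0
```

Emit:
servo_tool([
  [[0, 0, 0], [0, 0, 0]],
  [[0, 0, 0], [0, 0, 0]],
  [[0, 0, -15], [0, 0, 0]],
  [[0, 0, -50], [0, 0, 0]],
  [[0, 0, -90], [0, 0, 0]],
], grip=0.3)

```text
t: 7.15
ee_pos: [630.8, 162.6, 118.0]
orientation: [3.14, 0.008, -0.008]
ft_force: [1.1, -0.2, 0.3]
width: 30.5
grasp_force: 0.0
```

Emit:
servo_tool([
  [[-20, 0, -10], [0, 0, 0]],
  [[-60, 0, -20], [0, 0, 0]],
  [[-100, 0, -20], [0, 0, 0]],
  [[-140, 20, -20], [0, 0, 0]],
  [[-175, 26, -20], [0, 0, 0]],
])

```text
t: 7.57
ee_pos: [456.1, 135.4, 139.6]
orientation: [-3.142, -0.008, -0.002]
ft_force: [0.0, -0.3, 0.3]
width: 30.7
grasp_force: 0.0
```

Emit:
servo_tool([
  [[-35, 0, 0], [0, 0, 0]],
  [[-52, 0, 0], [0, 0, 0]],
  [[-52, 0, 0], [0, 0, 0]],
  [[-52, 0, 0], [0, 0, 0]],
])

```text
t: 7.9
ee_pos: [406.3, 136.2, 139.7]
orientation: [-3.141, -0.009, -0.003]
ft_force: [1.2, 0.3, -0.4]
width: 30.7
grasp_force: 0.0
```

```bash
python3 - <<'E'
from h import *
p=look('w4',[('bolt_a',30),('nut_a',12),('knob',13)])
E
```

```text
7.95 [407.5 136.4 139.7] [-3.141 -0.008 -0.004]
bolt_a 0.61 px 431.0 153.0 415 xy@30 [445.3  35.2] ((443.726806640625, 34.645851135253906), (32.368709564208984, 14.580169677734375), 66.57239532470703)
bolt_a 0.54 px 314.0 156.0 302 xy@30 [440.8 142.3] ((440.66680908203125, 142.12982177734375), (17.381595611572266, 15.884224891662598), 33.95121383666992)
nut_a 0.94 px 218.0 144.0 479 xy@12 [451.  237.4] ((450.7914733886719, 237.27984619140625), (21.72512435913086, 22.905420303344727), 65.88016510009766)
nut_a 0.62 px 514.0 165.0 368 xy@12 [435.4 -74.6] ((435.1404724121094, -74.7581558227539), (26.44502830505371, 23.06097984313965), 80.9931640625)
```

View pics/w4.png

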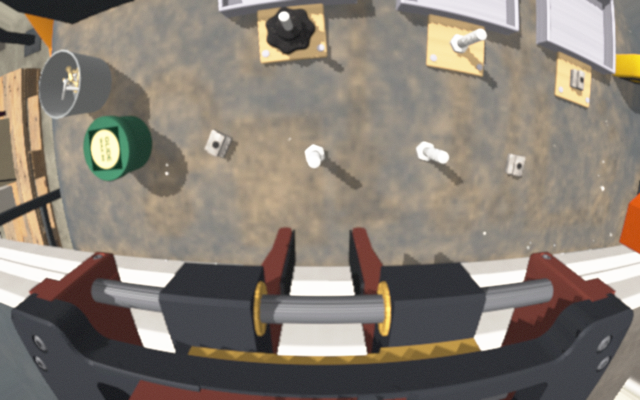

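The nearest bolt is at (315,156), nearly end-on. The other bolt is at (430,153), the rotated nut at (218,144), and the tin is at (115,148), clear of both. I go above the near bolt.

Emit:
servo_tool([
  [[20, -3, 20], [0, 0, 0]],
  [[34, -4, 50], [0, 0, 0]],
  [[34, -4, 60], [0, 0, 0]],
  [[34, -4, 60], [0, 0, 0]],
  [[34, -4, 60], [0, 0, 0]],
])

```text
t: 8.52
ee_pos: [438.9, 139.7, 78.1]
orientation: [3.141, 0.007, -0.005]
ft_force: [0.4, -0.2, -0.4]
width: 30.9
grasp_force: 0.0
```

```bash
cat >> h.py <<'E'
def bright(p,box,thr):
    """centroid of bright pixels and tip line in box u0,v0,u1,v1"""
    g=cv2.cvtColor(p['frame'],cv2.COLOR_BGR2GRAY)[box[1]:box[3],box[0]:box[2]]
    v,u=np.nonzero(g>thr); u=u+box[0]; v=v+box[1]; return u,v
E
python3 - <<'E'
from h import *
p=look('w5',[('bolt_a',30)])
a=p['frame'][140:290,240:400]; cv2.imwrite('pics/w5.png',cv2.resize(a,(640,600)))
for xyz in [(441,140,52),(441,140,0)]: print(proj_fish(p,xyz))
E
```

```text
8.5667 [439.3 139.9  78.9] [ 3.141e+00  7.000e-03 -2.000e-03]
bolt_a 0.94 px 317.0 212.0 637 xy@30 [441.6 142.4] ((440.5366516113281, 141.31350708007812), (29.808195114135742, 15.033267974853516), 10.566960334777832)
bolt_a 0.68 px 458.0 206.0 779 xy@30 [446.1  34.6] ((446.236328125, 32.69977951049805), (44.03294372558594, 17.02274513244629), 65.7945556640625)
bolt_a 0.31 px 281.0 37.0 9682 xy@30 [565.9 167.2] ((561.2538452148438, 169.37103271484375), (126.10517883300781, 70.2125473022461), 86.96934509277344)
[[320.31823011 224.19150292]]
[[320.57994624 200.84831078]]
```

View pics/w5.png

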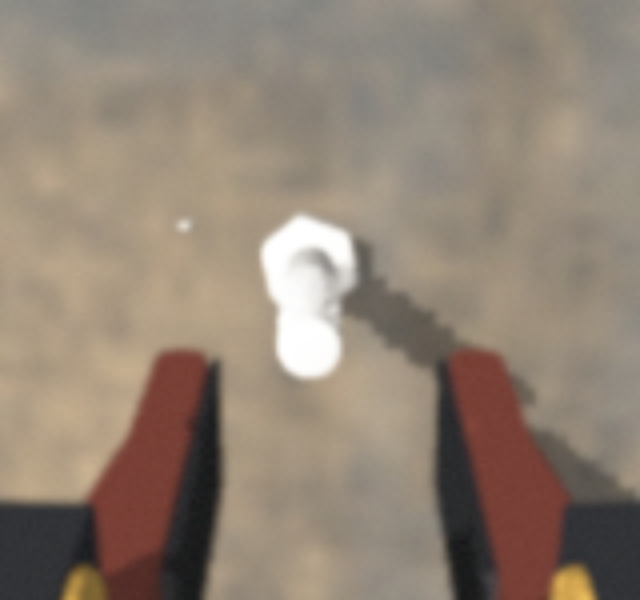

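The bolt tip is at (308,347) in the crop, about 2 mm left of the finger mid-line. I shift 2 mm while descending, then grip and lift.

Emit:
servo_tool([
  [[0, -2, 15], [0, 0, 0]],
  [[0, -2, 35], [0, 0, 0]],
  [[0, -2, 52], [0, 0, 0]],
  [[0, -2, 61], [0, 0, 0]],
  [[0, -2, 61], [0, 0, 0]],
])

```text
t: 9.03
ee_pos: [439.1, 141.9, 17.3]
orientation: [3.141, 0.008, -0.002]
ft_force: [-0.4, -0.6, 0.6]
width: 30.9
grasp_force: 0.0
```

Emit:
servo_tool([
  [[0, 0, 0], [0, 0, 0]],
  [[0, 0, 0], [0, 0, 0]],
  [[0, 0, 0], [0, 0, 0]],
  [[0, 0, 0], [0, 0, 0]],
  [[0, 0, 0], [0, 0, 0]],
], grip=1)

```text
t: 9.45
ee_pos: [440.6, 142.3, 18.6]
orientation: [-3.141, -0.008, -0.003]
ft_force: [-1.2, 1.2, 6.8]
width: 9.8
grasp_force: 30.0
```

```bash
python3 - <<'E'
from h import *
for i in range(4): get_image('top'); print(ctrl.get_obs()['ee_pos'])
E
```

```text
[440.61095111 142.34653961  18.57137852]
[440.61060415 142.33180084  18.58271965]
[440.60678051 142.34438578  18.57609326]
[440.62055061 142.33639781  18.58193265]
```

Emit:
servo_tool([
  [[0, 0, -15], [0, 0, 0]],
  [[0, 0, -40], [0, 0, 0]],
  [[0, 0, -75], [0, 0, 0]],
  [[0, 0, -80], [0, 0, 0]],
  [[0, 0, -80], [0, 0, 0]],
])

```text
t: 10.07
ee_pos: [441.6, 142.6, 99.9]
orientation: [-3.14, -0.008, -0.008]
ft_force: [0.4, 0.1, -0.3]
width: 9.2
grasp_force: 30.0
```

Emit:
servo_tool([
  [[15, 10, 0], [0, 0, 0]],
  [[45, 29, 0], [0, 0, 0]],
  [[78, 50, 0], [0, 0, 0]],
  [[111, 71, 0], [0, 0, 0]],
  [[144, 92, 0], [0, 0, 0]],
])

```text
t: 10.48
ee_pos: [584.8, 49.7, 96.1]
orientation: [3.141, 0.008, -0.003]
ft_force: [0.2, 1.5, -0.3]
width: 9.4
grasp_force: 30.0
```

Emit:
servo_tool([
  [[28, 17, 0], [0, 0, 0]],
  [[48, 30, 0], [0, 0, 0]],
  [[48, 30, 0], [0, 0, 0]],
  [[48, 30, 25], [0, 0, 0]],
  [[48, 30, 50], [0, 0, 0]],
])

```text
t: 10.9
ee_pos: [632.7, 20.8, 46.7]
orientation: [-3.141, -0.006, -0.002]
ft_force: [0.2, 0.2, -0.8]
width: 9.5
grasp_force: 30.0
```

Emit:
servo_tool([
  [[0, 0, 15], [0, 0, 0]],
  [[0, 0, 24], [0, 0, 0]],
  [[0, 0, 25], [0, 0, 0]],
  [[0, 0, 25], [0, 0, 0]],
])

```text
t: 11.23
ee_pos: [631.7, 21.3, 21.8]
orientation: [-3.142, -0.008, 0.002]
ft_force: [1.1, -0.3, 1.0]
width: 9.3
grasp_force: 30.0
```

Emit:
servo_tool([
  [[0, 0, 0.5], [0, 0, 0]],
  [[0, 0, 1], [0, 0, 0]],
  [[0, 0, 1], [0, 0, 0]],
])

```text
t: 11.48
ee_pos: [632.6, 21.2, 22.0]
orientation: [-3.142, -0.008, -0.001]
ft_force: [0.4, 0.4, -0.4]
width: 9.0
grasp_force: 30.0
```

Emit:
servo_tool([
  [[0, 0, 0.5], [0, 0, 0]],
  [[0, 0, 0.8], [0, 0, 0]],
  [[0, 0, 0.8], [0, 0, 0]],
])

```text
t: 11.73
ee_pos: [632.5, 21.0, 21.0]
orientation: [3.142, 0.008, 0.0]
ft_force: [0.2, -0.2, -0.6]
width: 9.4
grasp_force: 30.0
```

```bash
python3 - <<'E'
from h import *
o=ctrl.get_obs(); print(o['ee_pos'],o['ft_force'])
E
```

```text
[632.5343532   21.02957756  21.01282364] [ 0.19853041 -0.24365934 -0.64946823]
```

Emit:
servo_tool([
  [[0, 0, 0.4], [0, 0, 0]],
  [[0, 0, 0.8], [0, 0, 0]],
  [[0, 0, 0.8], [0, 0, 0]],
])

```text
t: 11.98
ee_pos: [632.6, 21.0, 20.2]
orientation: [-3.142, -0.007, -0.0]
ft_force: [-0.8, -1.0, 1.6]
width: 9.3
grasp_force: 30.0
```

Emit:
servo_tool([
  [[0, 0, 0.4], [0, 0, 0]],
  [[0, 0, 0.6], [0, 0, 0]],
  [[0, 0, 0.6], [0, 0, 0]],
])

```text
t: 12.23
ee_pos: [632.6, 21.0, 20.2]
orientation: [-3.142, -0.007, -0.0]
ft_force: [-3.4, -1.1, 7.1]
width: 9.4
grasp_force: 30.0
```

Emit:
servo_tool([
  [[0, 0, 0], [0, 0, 0]],
  [[0, 0, 0], [0, 0, 0]],
  [[0, 0, -15], [0, 0, 0]],
  [[0, 0, -50], [0, 0, 0]],
  [[0, 0, -85], [0, 0, 0]],
], grip=0.3)

```text
t: 12.65
ee_pos: [631.2, 21.0, 104.7]
orientation: [3.142, 0.008, -0.006]
ft_force: [1.0, -0.8, -0.7]
width: 30.5
grasp_force: 0.0
```

Emit:
servo_tool([
  [[-20, -2, -10], [0, 0, 0]],
  [[-60, -5, -10], [0, 0, 0]],
  [[-100, -8, -10], [0, 0, 0]],
  [[-140, -11, -10], [0, 0, 0]],
  [[-180, -11, -10], [0, 0, 0]],
])

```text
t: 13.07
ee_pos: [450.8, 31.4, 115.4]
orientation: [-3.141, -0.008, -0.002]
ft_force: [0.8, -0.7, -0.5]
width: 30.6
grasp_force: 0.0
```

Emit:
servo_tool([
  [[-12, 0, 10], [0, 0, 0]],
  [[-12, 0, 30], [0, 0, 0]],
  [[-12, 0, 35], [0, 0, 0]],
  [[-12, 0, 35], [0, 0, 0]],
  [[-12, 0, 35], [0, 0, 0]],
])

```text
t: 13.48
ee_pos: [441.3, 31.1, 80.0]
orientation: [-3.142, -0.007, -0.001]
ft_force: [-0.5, 0.2, 0.1]
width: 30.3
grasp_force: 0.0
```

```bash
python3 - <<'E'
from h import *
p=look('w6',[('bolt_a',30)])
a=p['frame'][140:290,240:400]; cv2.imwrite('pics/w6.png',cv2.resize(a,(640,600)))
for xyz in [(441,31,52),(439,31,52),(441,33,52)]: print(proj_fish(p,xyz))
E
```

```text
13.5333 [441.6  31.1  80.1] [-3.142e+00 -8.000e-03 -2.000e-03]
bolt_a 0.7 px 320.0 207.0 626 xy@30 [447.4  32.1] ((446.3517150878906, 30.919937133789062), (28.489486694335938, 15.46983528137207), 9.138071060180664)
[[320.94055878 226.6672846 ]]
[[320.93060113 229.47010522]]
[[317.91058251 226.65341516]]
```

View pics/w6.png

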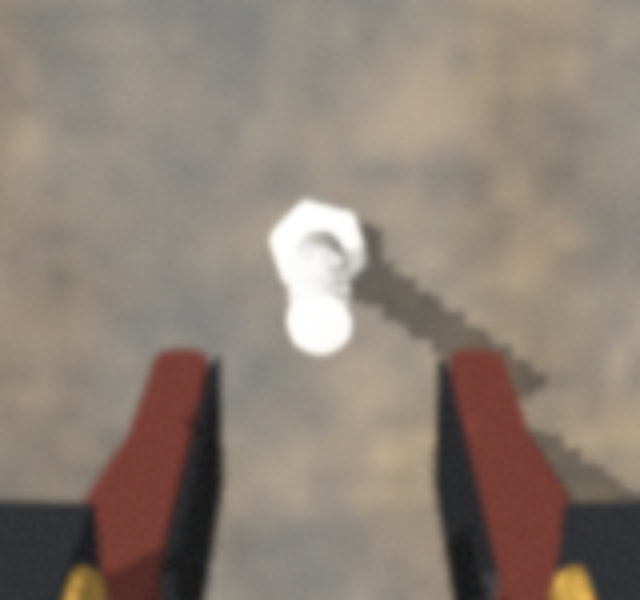

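The second bolt's tip is at (320,324) in the crop: laterally centred, about 4 mm ahead. I correct and grip.

Emit:
servo_tool([
  [[4, -0.5, 10], [0, 0, 0]],
  [[4, -0.5, 35], [0, 0, 0]],
  [[4, -0.5, 53], [0, 0, 0]],
  [[4, -0.5, 62], [0, 0, 0]],
  [[4, -0.5, 62], [0, 0, 0]],
])

```text
t: 14.0
ee_pos: [443.5, 31.6, 15.7]
orientation: [3.141, 0.007, -0.005]
ft_force: [-1.0, -0.7, -0.1]
width: 30.9
grasp_force: 0.0
```

Emit:
servo_tool([
  [[0, 0, 0], [0, 0, 0]],
  [[0, 0, 0], [0, 0, 0]],
  [[0, 0, 0], [0, 0, 0]],
  [[0, 0, 0], [0, 0, 0]],
  [[0, 0, 0], [0, 0, 0]],
], grip=1)

```text
t: 14.42
ee_pos: [445.1, 31.7, 18.3]
orientation: [-3.141, -0.007, -0.003]
ft_force: [-0.1, 0.1, 4.5]
width: 9.5
grasp_force: 30.0
```

Emit:
servo_tool([
  [[0, 0, -15], [0, 0, 0]],
  [[0, 0, -40], [0, 0, 0]],
  [[0, 0, -75], [0, 0, 0]],
  [[0, 0, -80], [0, 0, 0]],
  [[0, 0, -80], [0, 0, 0]],
])

```text
t: 14.83
ee_pos: [446.2, 31.7, 99.7]
orientation: [-3.141, -0.008, -0.009]
ft_force: [-0.7, -1.3, -1.0]
width: 8.9
grasp_force: 30.0
```

Emit:
servo_tool([
  [[15, 5, 0], [0, 0, 0]],
  [[45, 15, 0], [0, 0, 0]],
  [[82, 27, 0], [0, 0, 0]],
  [[119, 39, 0], [0, 0, 0]],
  [[156, 51, 0], [0, 0, 0]],
])

```text
t: 15.25
ee_pos: [601.3, -19.2, 95.8]
orientation: [-3.141, -0.008, 0.003]
ft_force: [0.3, 0.7, -1.3]
width: 9.0
grasp_force: 30.0
```

Emit:
servo_tool([
  [[20, 7, 0], [0, 0, 0]],
  [[32, 9, 0], [0, 0, 0]],
  [[32, 9, 0], [0, 0, 0]],
  [[32, 9, 25], [0, 0, 0]],
  [[32, 9, 50], [0, 0, 0]],
])

```text
t: 15.67
ee_pos: [632.4, -27.3, 46.8]
orientation: [3.142, 0.008, 0.002]
ft_force: [0.5, -0.0, -1.3]
width: 9.4
grasp_force: 30.0
```

Emit:
servo_tool([
  [[0, 0, 15], [0, 0, 0]],
  [[0, 0, 24], [0, 0, 0]],
  [[0, 0, 27], [0, 0, 0]],
  [[0, 0, 27.5], [0, 0, 0]],
  [[0, 0, 27.5], [0, 0, 0]],
])

```text
t: 16.08
ee_pos: [631.6, -27.2, 20.2]
orientation: [-3.141, -0.008, 0.003]
ft_force: [-0.9, 0.1, 1.0]
width: 9.3
grasp_force: 30.0
```

Emit:
servo_tool([
  [[0, 0, 0.4], [0, 0, 0]],
  [[0, 0, 0.8], [0, 0, 0]],
  [[0, 0, 0.8], [0, 0, 0]],
])

```text
t: 16.33
ee_pos: [632.0, -27.2, 20.1]
orientation: [-3.141, -0.008, 0.002]
ft_force: [-4.3, 0.5, 10.7]
width: 9.0
grasp_force: 30.0
```

Emit:
servo_tool([
  [[0, 0, 0], [0, 0, 0]],
  [[0, 0, 0], [0, 0, 0]],
  [[0, 0, -15], [0, 0, 0]],
  [[0, 0, -50], [0, 0, 0]],
  [[0, 0, -85], [0, 0, 0]],
], grip=0.3)

```text
t: 16.75
ee_pos: [631.5, -27.4, 104.4]
orientation: [-3.141, -0.008, 0.005]
ft_force: [0.1, -0.4, 1.3]
width: 30.8
grasp_force: 0.0
```

Emit:
servo_tool([
  [[-20, 5, -10], [0, 0, 0]],
  [[-60, 17, -10], [0, 0, 0]],
  [[-100, 29, -10], [0, 0, 0]],
  [[-140, 41, -10], [0, 0, 0]],
  [[-178, 53, -10], [0, 0, 0]],
])

```text
t: 17.17
ee_pos: [453.2, -81.5, 115.1]
orientation: [3.141, 0.009, 0.002]
ft_force: [-0.1, 0.3, -0.9]
width: 30.9
grasp_force: 0.0
```

Emit:
servo_tool([
  [[-35, 2, 15], [0, 0, 0]],
  [[-40, 2, 25], [0, 0, 0]],
  [[-40, 2, 25], [0, 0, 0]],
  [[-40, 2, 25], [0, 0, 0]],
])

```text
t: 17.5
ee_pos: [415.7, -83.8, 89.9]
orientation: [3.141, 0.007, 0.002]
ft_force: [0.7, 0.5, 0.5]
width: 30.5
grasp_force: 0.0
```

```bash
python3 - <<'E'
from h import *
p=look('w7',[('nut_a',12)])
u,v=proj_fish(p,(434,-82,12))[0]; print(u,v); u=int(u);v=int(v)
a=p['frame'][v-40:v+40,u-40:u+40]; cv2.imwrite('pics/w7.png',cv2.resize(a,(560,560),interpolation=cv2.INTER_CUBIC))
E
```

```text
17.55 [416.9 -83.8  90.1] [3.141 0.008 0.004]
nut_a 0.68 px 317.0 180.0 780 xy@12 [435.9 -80.6] ((435.56378173828125, -80.5082015991211), (21.460391998291016, 24.425172805786133), 84.7562255859375)
nut_a 0.67 px 39.0 170.0 315 xy@12 [451.2 229.2] ((451.87225341796875, 228.35971069335938), (30.833471298217773, 26.37710189819336), 88.69234466552734)
318.80780343137786 181.89338193211566
```

View pics/w7.png

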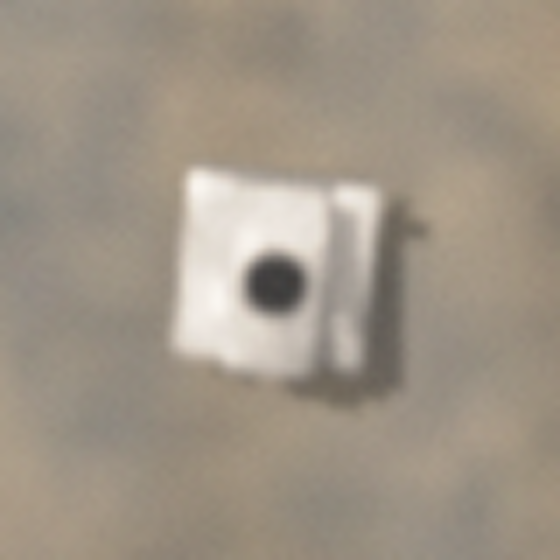

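The nut's hole is at crop (275,284). Its raised middle runs nearly along world x, tilted about −5°, so the fingers must close along x. I turn the tool to yaw 85°.

Emit:
servo_tool([
  [[17, -3, 0], [0, 0, -0.12]],
  [[17, -3, 0], [0, 0, -0.24]],
  [[17, -3, 0], [0, 0, -0.36]],
  [[17, -3, 0], [0, 0, -0.48]],
  [[17, -3, 0], [0, 0, -0.6]],
])

```text
t: 18.02
ee_pos: [434.1, -80.4, 89.9]
orientation: [2.995, 0.946, 0.003]
ft_force: [-0.3, -0.5, 0.6]
width: 30.6
grasp_force: 0.0
```

Emit:
servo_tool([
  [[0, 0, 0], [0, 0, -0.12]],
  [[0, 0, 0], [0, 0, -0.24]],
  [[0, 0, 0], [0, 0, -0.36]],
  [[0, 0, 0], [0, 0, -0.48]],
  [[0, 0, 0], [0, 0, -0.6]],
], grip=0.1)

```text
t: 18.43
ee_pos: [434.0, -80.4, 89.9]
orientation: [2.581, 1.788, 0.002]
ft_force: [-0.1, -0.0, -1.1]
width: 39.4
grasp_force: 0.0
```

Emit:
servo_tool([
  [[0, 0, 0], [0, 0, -0.12]],
  [[0, 0, 0], [0, 0, -0.24]],
  [[0, 0, 20], [0, 0, -0.28]],
  [[0, 0, 30], [0, 0, -0.28]],
  [[0, 0, 30], [0, 0, -0.28]],
])

```text
t: 18.85
ee_pos: [432.0, -80.1, 58.0]
orientation: [-2.315, -2.122, 0.002]
ft_force: [-0.1, 0.6, 1.0]
width: 39.1
grasp_force: 0.0
```

```bash
python3 - <<'E'
from h import *
p=look('w8',[('nut_a',12)]); o=ctrl.get_obs()
r=R.from_rotvec(o['orientation']).as_matrix(); print('yaw',np.degrees(np.arctan2(r[1,0],r[0,0])),o['qpos'].round(2),o['width'])
print(proj_fish(p,(434.2,-81,12)),to_tool(434.2,-81,3))
a=p['frame'][130:330,220:420]; cv2.imwrite('pics/w8.png',cv2.resize(a,(600,600),interpolation=cv2.INTER_CUBIC))
E
```

```text
18.9 [432.1 -80.2  58.6] [-2.315e+00 -2.122e+00  1.000e-03]
nut_a 0.57 px 327.0 213.0 995 xy@12 [435.1 -77.5] ((435.03302001953125, -77.31201934814453), (23.366487503051758, 22.389604568481445), 84.96805572509766)
yaw 85.00895977089867 [-0.21  0.45  2.13  0.    0.57 -0.12] 39.91208964407635
[[325.83096721 217.72204354]] [-0.50246284  1.96183774 56.09011931]
```

View pics/w8.png

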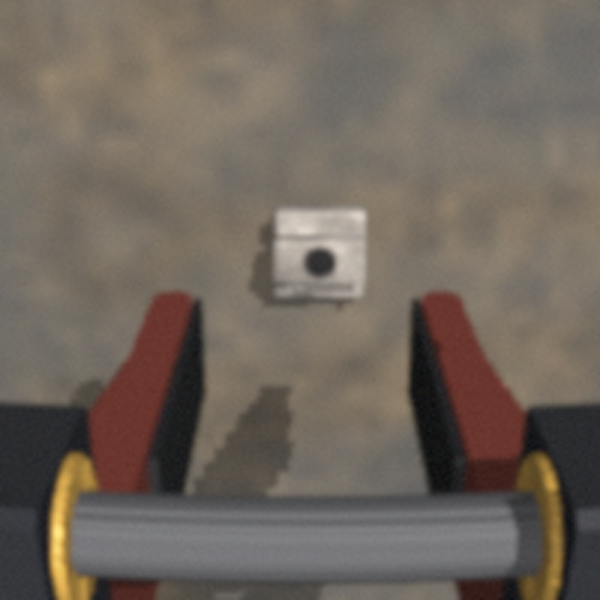

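The hole is at (319,262) in the crop, matching the prediction, and the nut is square to the fingers. I shift +2 mm in tool y and descend.

Emit:
servo_tool([
  [[-0.5, 2, 15], [0, 0, 0]],
  [[-0.5, 2, 35], [0, 0, 0]],
  [[-0.5, 2, 48], [0, 0, 0]],
  [[-0.5, 2, 54], [0, 0, 0]],
  [[-0.5, 2, 54], [0, 0, 0]],
])

```text
t: 19.37
ee_pos: [433.7, -81.0, 4.7]
orientation: [-2.315, -2.122, 0.001]
ft_force: [-0.5, -0.4, 0.2]
width: 39.3
grasp_force: 0.0
```

Emit:
servo_tool([
  [[0, 0, 0.3], [0, 0, 0]],
  [[0, 0, 0.7], [0, 0, 0]],
  [[0, 0, 1], [0, 0, 0]],
])

```text
t: 19.62
ee_pos: [434.6, -81.2, 5.0]
orientation: [2.314, 2.123, 0.001]
ft_force: [-0.2, -0.4, -0.5]
width: 39.5
grasp_force: 0.0
```

Emit:
servo_tool([
  [[0, 0, 0.5], [0, 0, 0]],
  [[0, 0, 1], [0, 0, 0]],
  [[0, 0, 1.3], [0, 0, 0]],
])

```text
t: 19.87
ee_pos: [434.1, -81.2, 3.1]
orientation: [2.315, 2.123, 0.001]
ft_force: [0.2, 0.2, -0.9]
width: 39.2
grasp_force: 0.0
```

Emit:
servo_tool([
  [[0, 0, 0], [0, 0, 0]],
  [[0, 0, 0], [0, 0, 0]],
  [[0, 0, 0], [0, 0, 0]],
  [[0, 0, 0], [0, 0, 0]],
  [[0, 0, 0], [0, 0, 0]],
], grip=1)

```text
t: 20.28
ee_pos: [433.9, -81.1, 2.9]
orientation: [-2.315, -2.124, 0.0]
ft_force: [0.6, -0.3, 0.6]
width: 21.6
grasp_force: 30.0
```

Emit:
servo_tool([
  [[0, 0, -15], [0, 0, 0]],
  [[0, 0, -40], [0, 0, 0]],
  [[0, 0, -75], [0, 0, 0]],
  [[0, 0, -85], [0, 0, 0]],
  [[0, 0, -85], [0, 0, 0]],
])

```text
t: 20.7
ee_pos: [435.8, -81.5, 90.1]
orientation: [2.312, 2.121, 0.005]
ft_force: [-0.1, -0.2, -0.5]
width: 21.8
grasp_force: 30.0
```

Emit:
servo_tool([
  [[-8, 15, 0], [0, 0, 0]],
  [[-24, 45, 0], [0, 0, 0]],
  [[-41, 80, 0], [0, 0, 0]],
  [[-58, 114, 0], [0, 0, 0]],
  [[-75, 148, 0], [0, 0, 0]],
])

```text
t: 21.12
ee_pos: [575.4, -169.2, 86.0]
orientation: [-2.314, -2.123, 0.002]
ft_force: [0.2, -0.4, -0.2]
width: 21.4
grasp_force: 30.0
```

Emit:
servo_tool([
  [[-15, 30, 0], [0, 0, 0]],
  [[-27, 51, 0], [0, 0, 0]],
  [[-27, 51, 0], [0, 0, 0]],
  [[-27, 51, 20], [0, 0, 0]],
  [[-27, 51, 40], [0, 0, 0]],
])

```text
t: 21.53
ee_pos: [623.2, -199.8, 46.3]
orientation: [2.315, 2.124, 0.0]
ft_force: [-0.8, 0.5, 0.0]
width: 21.5
grasp_force: 30.0
```

```bash
python3 - <<'E'
from h import *
p=look('w9',[('tray_nut',22)])
print(to_tool(626,-200,6).round(1))
E
```

```text
21.5833 [ 619.8 -198.6   41.7] [-2.31  -2.119  0.005]
tray_nut 0.98 px 304.0 172.0 32956 xy@22 [ 614.4 -162.6] ((603.0234375, -174.4342803955078), (130.79476928710938, 154.2762451171875), 84.95663452148438)
[-1.1  6.9 37. ]
```

View pics/w9.png

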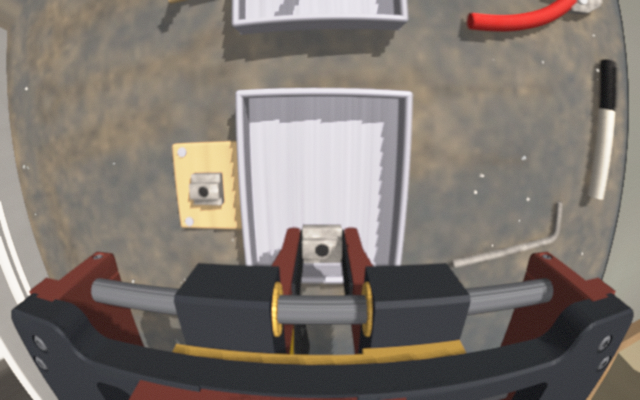

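The nut is held flat at (322,243), well inside the nut tray. Lowering it.

Emit:
servo_tool([
  [[0, 3, 15], [0, 0, 0]],
  [[0, 3, 28], [0, 0, 0]],
  [[0, 3, 36], [0, 0, 0]],
  [[0, 3, 38], [0, 0, 0]],
  [[0, 3, 38], [0, 0, 0]],
])

```text
t: 22.05
ee_pos: [625.6, -199.7, 9.1]
orientation: [-2.314, -2.123, 0.001]
ft_force: [0.2, -0.0, -0.9]
width: 21.7
grasp_force: 30.0
```

Emit:
servo_tool([
  [[0, 0, 0], [0, 0, 0]],
  [[0, 0, 0], [0, 0, 0]],
])

```text
t: 22.22
ee_pos: [626.8, -200.2, 10.6]
orientation: [2.314, 2.123, 0.001]
ft_force: [1.1, 0.8, -0.4]
width: 21.7
grasp_force: 30.0
```

Emit:
servo_tool([
  [[0, 0, 1.5], [0, 0, 0]],
  [[0, 0, 3], [0, 0, 0]],
  [[0, 0, 3.5], [0, 0, 0]],
  [[0, 0, 3.5], [0, 0, 0]],
])

```text
t: 22.55
ee_pos: [626.3, -200.1, 6.4]
orientation: [-2.315, -2.124, 0.0]
ft_force: [0.7, 0.1, -0.7]
width: 21.8
grasp_force: 30.0
```

Emit:
servo_tool([
  [[0, 0, 0.5], [0, 0, 0]],
  [[0, 0, 0.8], [0, 0, 0]],
  [[0, 0, 0.8], [0, 0, 0]],
])

```text
t: 22.8
ee_pos: [626.5, -200.1, 5.9]
orientation: [2.315, 2.124, 0.0]
ft_force: [-2.4, 0.6, 3.2]
width: 21.2
grasp_force: 30.0
```

Emit:
servo_tool([
  [[0, 0, 0], [0, 0, 0]],
  [[0, 0, 0], [0, 0, 0]],
  [[0, 0, -15], [0, 0, 0]],
  [[0, 0, -55], [0, 0, 0]],
  [[0, 0, -95], [0, 0, 0]],
], grip=0.1)

```text
t: 23.22
ee_pos: [624.9, -199.6, 100.5]
orientation: [-2.312, -2.121, 0.003]
ft_force: [0.4, -0.1, -0.3]
width: 39.9
grasp_force: 0.0
```

Emit:
servo_tool([
  [[10, -8, -10], [0, 0, 0]],
  [[40, -25, -10], [0, 0, 0]],
  [[75, -43, -10], [0, 0, 0]],
  [[110, -61, -10], [0, 0, 0]],
  [[145, -80, -10], [0, 0, 0]],
])

```text
t: 23.63
ee_pos: [558.7, -47.7, 111.8]
orientation: [2.315, 2.122, 0.002]
ft_force: [0.6, 0.2, -0.8]
width: 39.7
grasp_force: 0.0
```

Emit:
servo_tool([
  [[35, -20, 0], [0, 0, 0]],
  [[70, -40, 0], [0, 0, 0]],
  [[105, -60, 0], [0, 0, 0]],
  [[140, -80, 0], [0, 0, 0]],
  [[175, -100, 0], [0, 0, 0]],
])

```text
t: 24.05
ee_pos: [473.8, 135.7, 111.6]
orientation: [2.315, 2.123, 0.002]
ft_force: [0.4, 1.5, 0.1]
width: 39.7
grasp_force: 0.0
```

Emit:
servo_tool([
  [[35, -18, 0], [0, 0, 0]],
  [[63, -33, 0], [0, 0, 0]],
  [[63, -33, 10], [0, 0, 0]],
  [[63, -33, 20], [0, 0, 0]],
  [[63, -33, 20], [0, 0, 0]],
])

```text
t: 24.47
ee_pos: [446.3, 199.3, 89.5]
orientation: [-2.314, -2.125, 0.003]
ft_force: [-0.4, -0.1, -0.4]
width: 39.4
grasp_force: 0.0
```

```bash
python3 - <<'E'
from h import *
p=look('w10',[('nut_a',12)])
u,v=proj_fish(p,(451,237,12))[0]; print(u,v); u=int(u);v=int(v)
a=p['frame'][v-40:v+40,u-40:u+40]; cv2.imwrite('pics/w10.png',cv2.resize(a,(560,560),interpolation=cv2.INTER_CUBIC))
E
```

```text
24.5167 [446.7 198.8  89.9] [-2.315 -2.123  0.003]
nut_a 0.91 px 324.0 153.0 768 xy@12 [450.7 240.6] ((450.62127685546875, 240.4438018798828), (21.890045166015625, 21.725664138793945), 62.79376983642578)
324.54851682428233 157.0974059472598
```

View pics/w10.png

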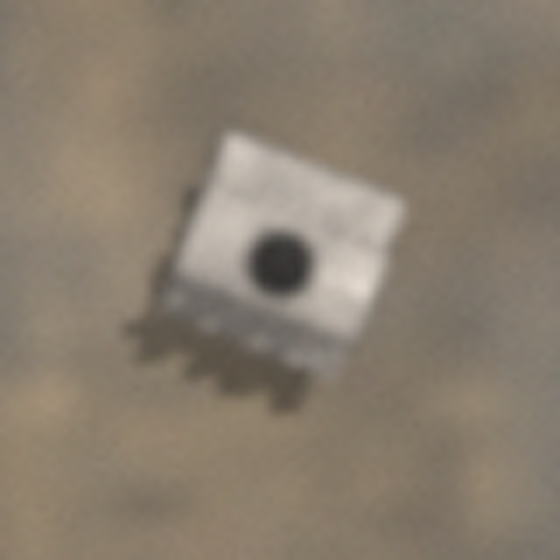

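The nut's hole is at crop (280,264). Its raised middle is tilted about 20.5° clockwise from the closing axis, so I turn +0.36, move over it and check.

Emit:
servo_tool([
  [[15, 0.5, 0], [0, 0, 0.12]],
  [[35, 0.5, 0], [0, 0, 0.24]],
  [[40, 0.5, 15], [0, 0, 0.36]],
  [[40, 0.5, 30], [0, 0, 0.36]],
  [[40, 0.5, 30], [0, 0, 0.36]],
])

```text
t: 24.98
ee_pos: [450.5, 238.2, 58.9]
orientation: [-2.659, -1.673, 0.005]
ft_force: [-1.5, -0.7, 0.1]
width: 39.6
grasp_force: 0.0
```

```bash
python3 - <<'E'
from h import *
p=look('w11',[('nut_a',12)]); o=ctrl.get_obs()
r=R.from_rotvec(o['orientation']).as_matrix(); print('yaw',np.degrees(np.arctan2(r[1,0],r[0,0])))
print(proj_fish(p,(450.6,238.8,12)),to_tool(450.6,238.8,3))
a=p['frame'][130:330,220:420]; cv2.imwrite('pics/w11.png',cv2.resize(a,(600,600),interpolation=cv2.INTER_CUBIC))
E
```

```text
25.0333 [450.7 238.2  59.8] [-2.658 -1.674  0.004]
nut_a 0.87 px 321.0 211.0 918 xy@12 [451.5 242.3] ((451.60028076171875, 242.52127075195312), (22.598918914794922, 21.64641761779785), 64.3870849609375)
yaw 64.39019608433509
[[321.97150558 215.25777988]] [ 0.11069278 -0.63838153 57.49327193]
```

View pics/w11.png

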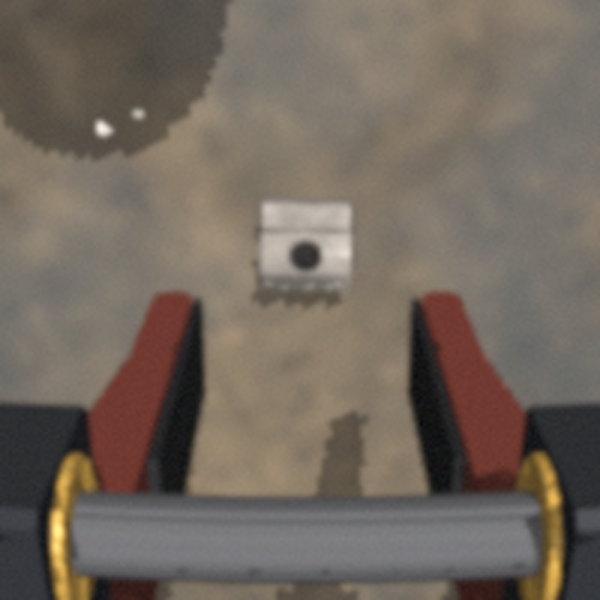

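The hole is at (305,256), square and centred between the fingers. I descend, grip and lift.

Emit:
servo_tool([
  [[0, -0.5, 15], [0, 0, 0]],
  [[0, -0.5, 35], [0, 0, 0]],
  [[0, -0.5, 48], [0, 0, 0]],
  [[0, -0.5, 54.5], [0, 0, 0]],
  [[0, -0.5, 55], [0, 0, 0]],
])

```text
t: 25.5
ee_pos: [450.5, 239.1, 5.2]
orientation: [-2.658, -1.674, 0.002]
ft_force: [-0.7, 0.1, -0.9]
width: 40.0
grasp_force: 0.0
```

Emit:
servo_tool([
  [[0, 0, 0.4], [0, 0, 0]],
  [[0, 0, 0.8], [0, 0, 0]],
  [[0, 0, 1.2], [0, 0, 0]],
  [[0, 0, 1.2], [0, 0, 0]],
])

```text
t: 25.83
ee_pos: [451.0, 240.0, 5.1]
orientation: [2.658, 1.675, 0.002]
ft_force: [0.4, -0.8, 0.1]
width: 39.8
grasp_force: 0.0
```

Emit:
servo_tool([
  [[0, 0, 0], [0, 0, 0]],
  [[0, 0, 0], [0, 0, 0]],
  [[0, 0, 0], [0, 0, 0]],
  [[0, 0, 0], [0, 0, 0]],
  [[0, 0, 0], [0, 0, 0]],
], grip=1)

```text
t: 26.25
ee_pos: [450.6, 239.9, 4.6]
orientation: [2.658, 1.675, 0.0]
ft_force: [-0.8, 0.3, 2.9]
width: 21.5
grasp_force: 30.0
```

Emit:
servo_tool([
  [[0, 0, -15], [0, 0, 0]],
  [[0, 0, -40], [0, 0, 0]],
  [[0, 0, -75], [0, 0, 0]],
  [[0, 0, -90], [0, 0, 0]],
  [[0, 0, -90], [0, 0, 0]],
])

```text
t: 26.67
ee_pos: [452.7, 240.9, 97.6]
orientation: [2.657, 1.675, 0.01]
ft_force: [0.5, -0.7, -0.3]
width: 21.5
grasp_force: 30.0
```

Emit:
servo_tool([
  [[-8, 10, -8], [0, 0, 0]],
  [[-30, 36, -8], [0, 0, 0]],
  [[-55, 65, -8], [0, 0, 0]],
  [[-80, 94, -8], [0, 0, 0]],
  [[-105, 123, -8], [0, 0, 0]],
])

```text
t: 27.08
ee_pos: [516.0, 90.6, 101.3]
orientation: [-2.656, -1.676, 0.002]
ft_force: [1.0, 0.0, 0.5]
width: 21.4
grasp_force: 30.0
```

Emit:
servo_tool([
  [[-25, 29, 0], [0, 0, 0]],
  [[-50, 58, 0], [0, 0, 0]],
  [[-75, 88, 0], [0, 0, 0]],
  [[-100, 117, 0], [0, 0, 0]],
  [[-125, 146, 0], [0, 0, 0]],
])

```text
t: 27.5
ee_pos: [593.8, -85.6, 100.9]
orientation: [-2.657, -1.674, 0.002]
ft_force: [1.1, 0.7, -0.2]
width: 21.6
grasp_force: 30.0
```

Emit:
servo_tool([
  [[-24, 28, 0], [0, 0, -0.1]],
  [[-43, 51, 0], [0, 0, -0.2]],
  [[-48, 57, 0], [0, 0, -0.3]],
  [[-48, 57, 20], [0, 0, -0.36]],
  [[-48, 57, 40], [0, 0, -0.36]],
])

```text
t: 27.92
ee_pos: [625.3, -152.9, 61.5]
orientation: [2.312, 2.125, 0.001]
ft_force: [0.0, 0.7, -0.3]
width: 21.8
grasp_force: 30.0
```

```bash
python3 - <<'E'
from h import *
get_image('top'); print(to_tool(626,-152,12).round(1),ctrl.get_obs()['ee_pos'],ctrl.get_obs()['width'])
E
```

```text
[-0.1  4.3 44.7] [ 621.98017307 -151.62218767   56.76803192] 21.120270582391285
```

Emit:
servo_tool([
  [[0, 0, 20], [0, 0, 0]],
  [[0, 0, 38], [0, 0, 0]],
  [[0, 0, 47], [0, 0, 0]],
  [[0, 0, 50], [0, 0, 0]],
  [[0, 0, 50], [0, 0, 0]],
])

```text
t: 28.38
ee_pos: [624.0, -151.3, 11.4]
orientation: [-2.314, -2.123, 0.002]
ft_force: [-1.0, 0.1, 0.5]
width: 21.2
grasp_force: 30.0
```

Emit:
servo_tool([
  [[0, 0, 1], [0, 0, 0]],
  [[0, 0, 2], [0, 0, 0]],
  [[0, 0, 3], [0, 0, 0]],
  [[0, 0, 3], [0, 0, 0]],
])

```text
t: 28.72
ee_pos: [625.2, -151.7, 10.0]
orientation: [2.314, 2.123, 0.001]
ft_force: [-0.7, -0.6, -0.1]
width: 21.4
grasp_force: 30.0
```

Emit:
servo_tool([
  [[0, 0, 0.5], [0, 0, 0]],
  [[0, 0, 1], [0, 0, 0]],
  [[0, 0, 1], [0, 0, 0]],
])

```text
t: 28.97
ee_pos: [624.8, -151.6, 8.5]
orientation: [2.315, 2.124, 0.0]
ft_force: [-0.2, -0.3, -0.2]
width: 21.5
grasp_force: 30.0
```

Emit:
servo_tool([
  [[0, 0, 0.5], [0, 0, 0]],
  [[0, 0, 1], [0, 0, 0]],
  [[0, 0, 1], [0, 0, 0]],
])

```text
t: 29.22
ee_pos: [624.8, -151.6, 7.6]
orientation: [2.315, 2.124, 0.0]
ft_force: [0.4, -0.5, 3.4]
width: 21.4
grasp_force: 30.0
```

Emit:
servo_tool([
  [[0, 0, 0.3], [0, 0, 0]],
  [[0, 0, 0.5], [0, 0, 0]],
  [[0, 0, 0.5], [0, 0, 0]],
])

```text
t: 29.47
ee_pos: [624.8, -151.6, 7.5]
orientation: [2.315, 2.124, 0.0]
ft_force: [-2.5, 0.9, 7.6]
width: 21.2
grasp_force: 30.0
```

Contact. I release, lift straight up, back off towards −x and look at all the trays.

Emit:
servo_tool([
  [[0, 0, 0], [0, 0, 0]],
  [[0, 0, 0], [0, 0, 0]],
  [[0, 0, -15], [0, 0, 0]],
  [[0, 0, -55], [0, 0, 0]],
  [[0, 0, -95], [0, 0, 0]],
], grip=0.1)

```text
t: 29.88
ee_pos: [623.2, -151.2, 101.8]
orientation: [-2.312, -2.121, 0.004]
ft_force: [1.6, -0.9, 0.3]
width: 39.5
grasp_force: 0.0
```

Emit:
servo_tool([
  [[0, -20, -40], [0, 0, 0]],
  [[0, -55, -80], [0, 0, 0]],
  [[0, -95, -100], [0, 0, 0]],
  [[0, -135, -100], [0, 0, 0]],
  [[0, -170, -100], [0, 0, 0]],
])

```text
t: 30.3
ee_pos: [461.6, -137.7, 204.5]
orientation: [2.311, 2.121, 0.004]
ft_force: [-0.3, -0.3, -0.2]
width: 39.5
grasp_force: 0.0
```

Emit:
servo_tool([
  [[0, -20, 0], [0, 0, 0]],
  [[0, -25, 0], [0, 0, 0]],
  [[0, -25, 0], [0, 0, 0]],
  [[0, -25, 0], [0, 0, 0]],
  [[0, -25, 0], [0, 0, 0]],
])

```text
t: 30.72
ee_pos: [438.6, -135.8, 202.0]
orientation: [2.314, 2.123, 0.001]
ft_force: [0.3, -0.1, -0.8]
width: 39.9
grasp_force: 0.0
```

```bash
python3 - <<'E'
from h import *
a=get_image('top')['frame'][120:240,180:460]; b=get_image('side')['frame'][130:340,230:470]
a=cv2.resize(a,(700,300),interpolation=cv2.INTER_CUBIC); b=cv2.resize(b,(343,300),interpolation=cv2.INTER_CUBIC)
im=np.zeros((600,700,3),np.uint8); im[:300]=a; im[300:,:343]=b
w=get_image('wrist')['frame']; im[300:523,343:]=cv2.resize(w,(357,223))
cv2.imwrite('pics/fin.png',im); print(ctrl.get_obs()['ee_pos'])
E
```

```text
[ 437.83538458 -135.54925715  201.40098925]
```

View pics/fin.png

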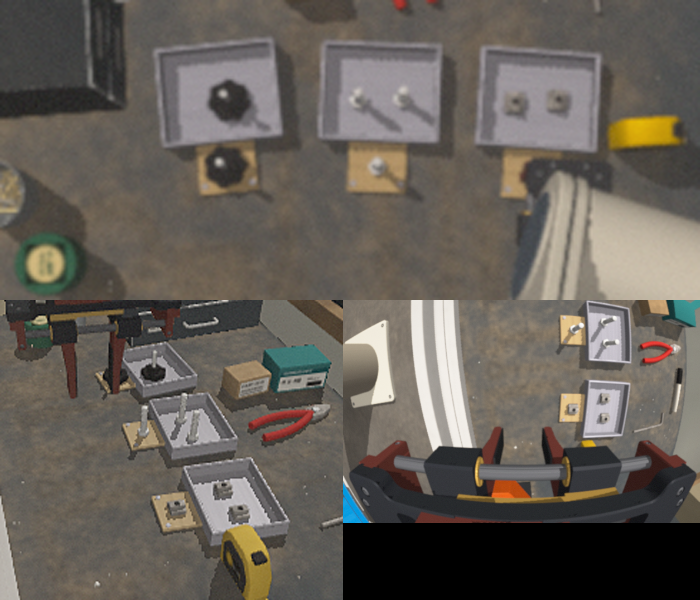

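The knob (228,100), both bolts (358,98 and 403,97) and both nuts (515,102 and 558,100) are upright or flat inside their own trays. The tin and tape are where they were, and the robot touches nothing.

```bash
python3 -c "
from workcell import close_job; print(close_job())"
```

```text
the job is handed in; nothing more can be done
None
```

All five parts are in their matching trays, upright or flat as they started. The wax tin and tape measure were not disturbed, and the job was handed in at about 31 s on the robot clock; no verdict came back.

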